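# Clear the easel winch cover and hold it over its screw holes

### The job

The aluminium cover of the easel's crank gearbox has been used as a palette: pick it up by its upright handle, tip the three dried paint lumps off it into the steel pan without touching them with the gripper, then hold the cover level, hovering about a centimetre above the gearbox housing without touching it, each of its three holes over the matching threaded hole, so that I can start the screws. Finish while still holding it there, with the lumps left in the pan, and leave the jar, the paint can and the brush alone.

Things in the scene. Friction and masses are not known exactly. Their poses are not given: they have to be found in the camera images.
- cover: loose flat aluminium plate, 170 (its x) x 110 (y) x 4 mm, 0.2 to 0.37 kg, flat on the table, left or right of the pan, three lumps on it. Origin: centre of its underside. Its x axis points roughly away from the robot (within 0.35 rad). The handle stands near its +x end; its other end (x = -85 mm) is plain, so lumps slide off there when that end is lowered.
- cover_handle (a point): grip point of the cover's handle, an upright flat fin on its top, at cover x, y, z = +66, 0, +30 mm. The fin is 12 mm thick (cover x) and 64 mm wide (cover y), its top 50 mm above the plate's underside; pinch it from above across its thickness.
- housing: fixed grey gearbox housing, 170 (x) x 110 (y) x 50 mm high, across the pan from the cover, with a pocket of brass gears and three threaded holes in its top. Origin: centre of its underside, on the table. Its x axis points roughly away from the robot (within 0.4 rad). The cover fits squarely above it, x along x, y along y.
- pan: fixed open steel pan, 150 (x) x 190 (y) x 60 mm high, walls 4 mm, standing between cover and housing. Origin: centre of its underside, on the table.
- lump0: a chunky lump of dried paint, about 26 x 21 x 21 mm, 15 g, resting loose on the flat of the cover at the start. Origin: centre of its underside as it first lies. It starts to slide on the cover at a tilt of about 18 to 26 degrees.
- lump1: a chunky lump of dried paint, about 26 x 21 x 21 mm, 15 g, resting loose on the flat of the cover at the start. Origin: centre of its underside as it first lies. It starts to slide on the cover at a tilt of about 18 to 26 degrees.
- lump2: a chunky lump of dried paint, about 26 x 21 x 21 mm, 15 g, resting loose on the flat of the cover at the start. Origin: centre of its underside as it first lies. It starts to slide on the cover at a tilt of about 18 to 26 degrees.
- cover_hole0 (a point): through hole of 16 mm in the cover, at cover x, y = -68, +38 mm, the point being at the plate's underside
- cover_hole1 (a point): through hole of 16 mm in the cover, at cover x, y = -68, -38 mm, the point being at the plate's underside
- cover_hole2 (a point): through hole of 16 mm in the cover, at cover x, y = +30, +38 mm, the point being at the plate's underside
- thread0 (a point): threaded hole of 8 mm in the housing's top face, at housing x, y = -68, +38 mm, the point being at its mouth, 50 mm above the table; belongs to cover_hole0
- thread1 (a point): threaded hole of 8 mm in the housing's top face, at housing x, y = -68, -38 mm, the point being at its mouth, 50 mm above the table; belongs to cover_hole1
- thread2 (a point): threaded hole of 8 mm in the housing's top face, at housing x, y = +30, +38 mm, the point being at its mouth, 50 mm above the table; belongs to cover_hole2
- jar: bystander: glass jar with a steel lid, 68 mm across, 95 mm high, beyond the work. Origin: centre of its underside.
- paint_can: bystander: paint can, 84 mm across, 100 mm high, beyond the work. Origin: centre of its underside.
- brush: bystander: paint brush lying on the table beyond the work. Origin: centre of its underside.
Mind the look-alikes: they are no part of the job. Several things look just like the cover: the one meant starts farthest to the robot's left.

How it is judged (in metres and radians):
On the way, in this order (a step that is already met when the one before it is completed fails the run):
1. the cover, held in the gripper, is tipped by more than 11 degrees (angle between cover's own z axis and vertical above 0.2 rad and contact force between the fingers and cover above 1 N), for 0.05 s.
2. all three lumps are in the pan (x of lump0 in the frame of pan between -0.075 and 0.075 m and y of lump0 in the frame of pan between -0.095 and 0.095 m and z of lump0 in the frame of pan between -0.005 and 0.055 m and x of lump1 in the frame of pan between -0.075 and 0.075 m and y of lump1 in the frame of pan between -0.095 and 0.095 m and z of lump1 in the frame of pan between -0.005 and 0.055 m and x of lump2 in the frame of pan between -0.075 and 0.075 m and y of lump2 in the frame of pan between -0.095 and 0.095 m and z of lump2 in the frame of pan between -0.005 and 0.055 m), for 0.2 s.
At the end, for the whole second after the job is handed in: All three lumps lie within the pan's walls; the cover is held by the fingers, still (under 20 mm/s) and level within 6 degrees, all three holes within 5 mm sideways of their threaded holes and 3 to 25 mm above the housing's top, touching neither housing nor pan (all of step 2 and horizontal distance between cover_hole0 and thread0 below 0.005 m and z of cover_hole0 in the frame of thread0 between 0.003 and 0.025 m and horizontal distance between cover_hole1 and thread1 below 0.005 m and z of cover_hole1 in the frame of thread1 between 0.003 and 0.025 m and horizontal distance between cover_hole2 and thread2 below 0.005 m and z of cover_hole2 in the frame of thread2 between 0.003 and 0.025 m and angle between cover's own z axis and vertical below 0.1 rad and linear speed of cover below 0.02 m/s and contact force between the fingers and cover above 1 N and contact force between cover and housing below 0.3 N and contact force between cover and pan below 0.3 N); the arm keeps its last pose, push and grip.
It fails at once if the glass jar is moved by more than 30 mm (distance of jar from where it was at the start of the episode above 0.03 m).
It fails at once if the paint can is moved by more than 30 mm (distance of paint_can from where it was at the start of the episode above 0.03 m).
It fails at once if the brush is moved by more than 30 mm (distance of brush from where it was at the start of the episode above 0.03 m).
It fails at once if the gripper or arm touches a lump (contact force between any of the fingers, the arm and lump0 above 0.5 N or contact force between any of the fingers, the arm and lump1 above 0.5 N or contact force between any of the fingers, the arm and lump2 above 0.5 N).
It also fails if it takes over 54 s, if anything falls off the work surface, if the arm or the gripper's body presses on something with over 40 N, if the wrist force passes 120 N, or if a joint passes its speed limit or range.

### The arm

A 6-joint arm with a two-finger parallel gripper is mounted at the origin on the work surface. World frame = base frame: x ahead of the robot, y to its left, z up, the work surface at z = 0. Lengths are in mm, angles in rad, forces in N, time in s.
With the tool pointing down it reaches from about 425 to 950 mm from the base axis. Payload 3.5 kg.
Tool frame: the origin (TCP) lies between the finger pads; the fingertips stand 14 mm ahead of it and the grasp point (between the pads) lies 5 mm behind it; z points along the fingers, y is the line along which they close (so a half turn about z gives the same grasp; the last joint's range is limited). The gripper opens to 85 mm and grips with 20 to 120 N. Pads are 22 mm wide; open, the fingers measure 114 mm over their backs; the gripper's body (76 mm by 85 mm) begins 54 mm behind the grasp point. The pads swing forward as they close: fully open they stand 13 mm farther back than shut.
Start: joints at [-1.369, 0.286, 1.577, -0, 1.279, -0.15], TCP at [232.62, -633.636, 245.325] pointing down, gripper open.
Joint ranges: [-2.77, 2.77], [-0.9, 2.22], [0.21, 2.48], [-1.53, 4.67], [0.24, 2.81], [-2.84, 2.84]. Speed limits (rad/s): [2.79, 2.79, 3.14, 3.14, 3.14, 3.14].

### API

Orientations are given as a rotation vector (axis times angle).
In Python, from plant import robot gives the robot as it stands.
- The arm moves only by the tool move_arm, never from a script. Its argument "deltas" is text: rows parted by semicolons, each of 7 numbers parted by spaces: the shift along the tool's x, y, z in units of 25 mm (1.0 is 25 mm), then the turn, a rotation vector about the tool's x, y, z in units of 6 degrees (1.0 is 6 degrees), then the opening, from 0 (shut) to 1 (fully open). In form: tx ty tz wx wy wz fingers; .... A call has 1 to 12 rows; each row is the pose to reach, as a shift and turn from the pose commanded when the call began, along the tool's axes at that moment; what a row does not reach only later rows make up. A row lasts 1/10 s, in which the tool goes at most 50 mm and 8.59 degrees, less where a joint would pass 70% of its speed; a pose out of reach is approached as far as the arm can. A call with a gripper value outside its range is refused whole. The fingers move at their own pace and stop on an object; "squeeze" is the grip in N (left out, the last holds). Time passes only in rows, so rows that repeat a pose let the fingers close. It gives the time, the measured TCP pose, the force, the opening and the grip force at its end, in the units of the state.
- robot.state(): the state, without advancing time (a new reading comes with each control period).
- robot.grab_frame(name): name is "scene" or "top"; returns a dict with "image" (400x640x3 uint8, blue, green, red), "camera_matrix" (3x3 intrinsics, pixels), "k1" (the pictures are not rectified: a ray, as slopes to the right and down, at radius r is drawn at 1 + k1 r^2 times it, then the intrinsics apply), "R" (3x3) and "t" (3): a world point X has camera coordinates R X + t. Camera axes: x right, y down, z forward; pixel columns grow to the right and rows downward; lengths in mm; the calibration is good to about 2 mm. A picture is of the moment at which its call begins. There is no depth.
- robot.close_job(): hands the job in; it is judged then, once.
The state is a dict: "clock": time; "q": joint angles; "joint_vel": joint speeds; "joint_torque": joint torques, N m; "eef_pos": TCP position; "tool_rot": TCP orientation; "ft_force": force on the tool from outside, world axes, zero at the start; "wrist_torque": the same for the moment, N m; "opening": finger opening in mm; "grip_force": force on a finger pad.
Only numpy, scipy, OpenCV 4.12 (cv2) and the standard library are available. Lean on these libraries where they do the work, as an engineer would, in place of code of your own. Each camera call takes 0.05 s, during which the arm holds its last target. There are 200 camera calls.

## Working session

There is one attempt and no reset: what is moved stays moved. The work goes in short steps, Python scripts to look and compute and a tool call to move; the robot and the scene stay as the last step left them, time stands still between calls to the robot, and variables do not carry over. Pictures are saved under pics/ and viewed, at most 10 in all, crops included, and the job is handed in when it is done.

Besides the shell and the picture viewer there is one more tool, called after "Emit:" as name(argument=value, ...) on one line, values as JSON. move_arm: Moves the arm, as the interface text tells. Its arguments: {"type":"object","properties":{"deltas":{"type":"string"},"squeeze":{"type":"number"}},"required":["deltas"]}

```bash
mkdir -p pics; ls; python3 - <<'E'
from plant import robot
import cv2,pickle
for n in("scene","top"):
    f=robot.grab_frame(n); cv2.imwrite(f"pics/{n}0.png",f["image"]); pickle.dump(f,open(n+"0.pkl","wb"))
    print(n,f["camera_matrix"],f["k1"],f["R"],f["t"])
print(robot.state())
E
```

```text
pics
scene [[364.37871708   0.         320.97385325]
 [  0.         364.37871708 195.08611915]
 [  0.           0.           1.        ]] 0.02915967999377218 [[-0.58173089  0.81332338 -0.00970777]
 [ 0.52206773  0.36420443 -0.77123305]
 [-0.62372626 -0.4537182  -0.63647886]] [ 326.35691098 -218.53063806 1337.32473794]
top [[402.19423589   0.         323.3798003 ]
 [  0.         402.19423589 200.47153786]
 [  0.           0.           1.        ]] -0.09659338553799128 [[ 9.39122696e-03 -9.99955430e-01  9.70907301e-04]
 [-9.90944352e-01 -9.43664838e-03 -1.33941185e-01]
 [ 1.33944378e-01  2.95756966e-04 -9.90988807e-01]] [   8.23532243  556.67615495 1090.64503334]
{'clock': 0.1, 'q': array([-1.36898004e+00,  2.87165383e-01,  1.57803095e+00,  1.48284584e-06,
        1.27860298e+00, -1.50058750e-01]), 'joint_vel': array([-0.00013923, -0.0020823 , -0.00199622,  0.00147563, -0.00083456,
        0.00033153]), 'joint_torque': array([ 9.04659792e-04, -4.07294941e+01, -2.93698132e+01, -1.70686926e-04,
        3.41335632e-03,  2.86850160e-06]), 'eef_pos': array([ 232.52101732, -633.0857936 ,  244.02639587]), 'tool_rot': array([-3.09092372e+00, -5.49490142e-01,  8.74006116e-05]), 'ft_force': array([-0.019203  ,  0.65335458,  0.49200611]), 'wrist_torque': array([0.00376204, 0.01183038, 0.05909949]), 'grip_force': 0.0, 'opening': 85.76035110016697}
```

View pics/top0.png

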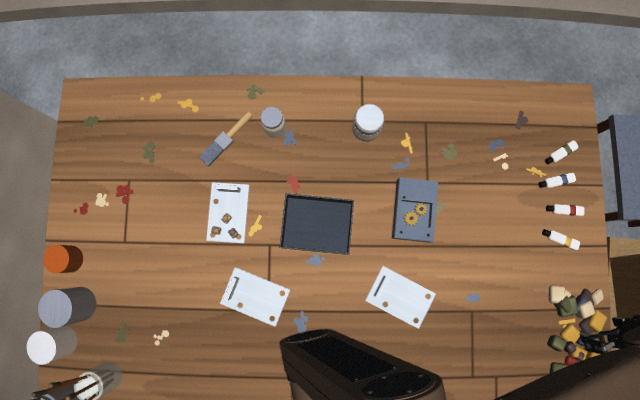

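View pics/scene0.png

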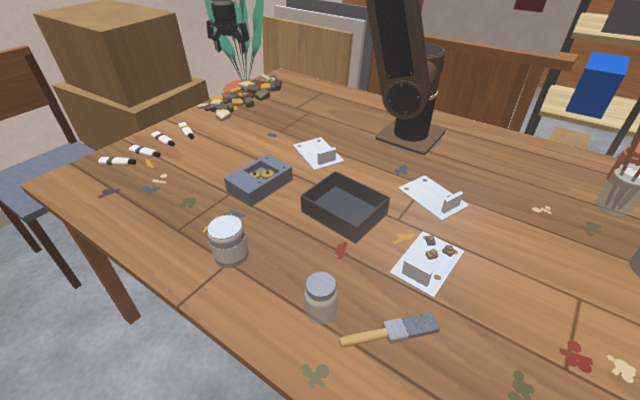

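Candidates for the cover in the top view are the plate with lumps at (228,212), a plate at (255,296) and a plate at (400,297). The one at (228,212) is farthest to the robot's left and carries the three lumps, so I choose that. The pan is at (317,224), the housing at (415,210), the jar at (272,120), the can at (368,120) and the brush at (225,140). I'll check the choice in a close crop.

```bash
python3 - <<'E'
import cv2
im=cv2.imread("pics/top0.png")
a=cv2.resize(im[172:252,195:275],None,fx=5,fy=5,interpolation=cv2.INTER_CUBIC)
b=cv2.resize(im[172:252,370:450],None,fx=5,fy=5,interpolation=cv2.INTER_CUBIC)
cv2.imwrite("pics/crop0.png",cv2.hconcat([a,b]))
E
```

```text
(no output)
```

View pics/crop0.png

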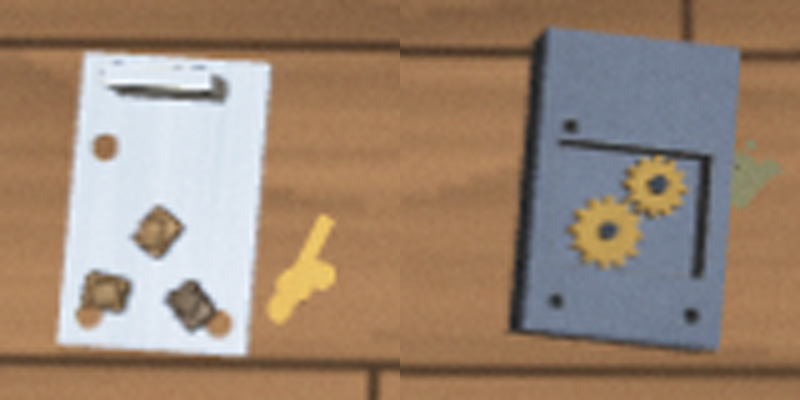

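```bash
cat >h.py <<'E'
import numpy as np,pickle,cv2
from scipy.optimize import least_squares
from scipy.spatial.transform import Rotation as Ro
def proj(f,X):
    c=np.atleast_2d(X)@f["R"].T+f["t"]; s=c[:,:2]/c[:,2:]; r2=(s**2).sum(1,keepdims=True)
    K=f["camera_matrix"]; return s*(1+f["k1"]*r2)*[K[0,0],K[1,1]]+K[:2,2]
def planar(p,L,z0=0):
    L=np.asarray(L,float);c,s=np.cos(p[2]),np.sin(p[2])
    return np.c_[p[0]+c*L[:,0]-s*L[:,1],p[1]+s*L[:,0]+c*L[:,1],L[:,2]+z0]
def fit(f,L,uv,p0):
    r=least_squares(lambda p:(proj(f,planar(p,L))-uv).ravel(),p0,x_scale=[10,10,.1])
    return r.x,r.fun.reshape(-1,2)
E
python3 - <<'E'
from h import *
f=pickle.load(open("top0.pkl","rb"))
cr=lambda a,x0,y0:(np.array(a)+.5)/5-.5+[x0,y0]
C4=lambda a,b,z:[[a,b,z],[a,-b,z],[-a,-b,z],[-a,b,z]]
th=[[-68,38,50],[-68,-38,50],[30,38,50]]
np.set_printoptions(precision=2,suppress=True)
def show(n,L,uv,p0):
    p,r=fit(f,L,uv,p0);print(n,p,'res px',r.round(1).tolist());return p
c=show("cover",C4(85,55,4)+[[30,38,4]],cr([[85,53],[270,64],[246,354],[58,343],[105,147]],195,172),[600,250,0])
h=show("housing",C4(85,55,50)+th,cr([[148,28],[340,48],[318,350],[120,330],[156,301],[291,316],[170,126]],370,172),[600,-250,0])
pn=show("pan",C4(75,95,60),np.array([[286,195],[353,201],[348,253],[281,248]]),[600,0,0])
# scene overlay
g=pickle.load(open("scene0.pkl","rb"));im=g["image"].copy()
def poly(L,p,col):
    cv2.polylines(im,[np.round(proj(g,planar(p,L))*16).astype(int)],True,col,1,cv2.LINE_AA,4)
poly(C4(85,55,4),c,(0,0,255));poly([[66,32,50],[66,-32,50],[66,-32,4],[66,32,4]],c,(0,0,255))
poly(C4(85,55,50),h,(0,255,0));poly(th,h,(0,255,0));poly(C4(75,95,60),pn,(255,255,0))
cv2.imwrite("pics/ov0.png",cv2.resize(im[130:310,200:480],None,fx=2.8,fy=2.8,interpolation=cv2.INTER_CUBIC))
E
```

```text
cover [524.7  290.64  -0.05] res px [[-0.0, -0.1], [0.1, -0.2], [0.1, 0.2], [-0.1, 0.0], [-0.1, 0.0]]
housing [ 533.31 -244.62   -0.1 ] res px [[-0.1, -0.2], [0.1, 0.1], [0.1, 0.0], [0.3, -0.2], [-0.2, 0.1], [-0.1, 0.0], [-0.1, 0.1]]
pan [488.55  30.36  -0.08] res px [[-1.0, -1.0], [0.8, -1.2], [1.5, 1.6], [-1.4, 0.5]]
```

View pics/ov0.png

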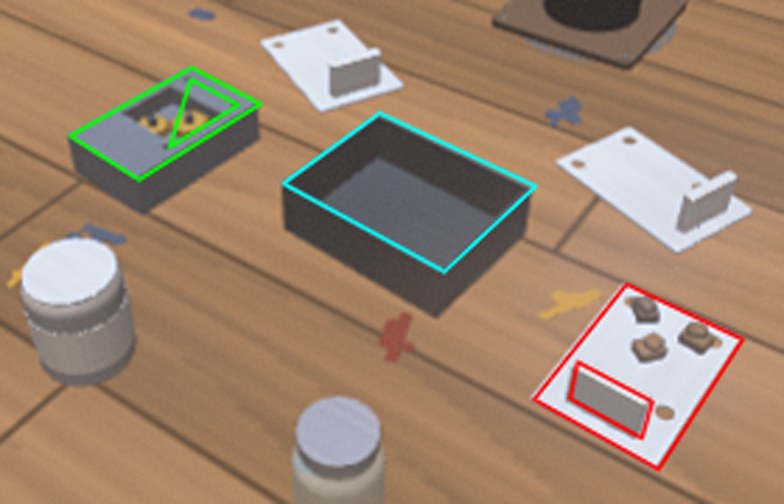

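The crop and overlay confirm the choice. The plate at (228,212) carries three lumps and has a fin at its far end. The fitted cover and housing outlines agree in both cameras to about 1 px, and the pan to about 1.5 px. Next I plan the moves.

```bash
cat >>h.py <<'E'
COVER=None
def tool(yaw,tilt=0):
    "tool down, y along cover x; tilt>0 lowers the -x end"
    B=np.array([[0,1,0],[1,0,0],[0,0,-1.]]) # cols tool x,y,z in cover frame: x=cover y, y=cover x
    return Ro.from_euler('ZY',[yaw,-tilt]).as_matrix()@B
def delta(pos,Rt,s,Rc=None,pc=None):
    Rc=Ro.from_rotvec(s["tool_rot"]).as_matrix() if Rc is None else Rc
    pc=s["eef_pos"] if pc is None else pc
    return (Rc.T@(np.array(pos)-pc)/25).round(3),(Ro.from_matrix(Rc.T@Rt).as_rotvec(degrees=True)/6).round(3)
E
python3 - <<'E'
from h import *
from plant import robot
f=pickle.load(open("top0.pkl","rb"))
cr=lambda a,x0,y0:(np.array(a)+.5)/5-.5+[x0,y0]
C4=lambda a,b,z:[[a,b,z],[a,-b,z],[-a,-b,z],[-a,b,z]]
th=[[-68,38,50],[-68,-38,50],[30,38,50]]
c,_=fit(f,C4(85,55,4)+[[30,38,4]],cr([[85,53],[270,64],[246,354],[58,343],[105,147]],195,172),[600,250,0])
h,_=fit(f,C4(85,55,50)+th,cr([[148,28],[340,48],[318,350],[120,330],[156,301],[291,316],[170,126]],370,172),[600,-250,0])
print(c,h)
fin=planar(c,[[66,0,0]])[0];print("fin",fin)
# cross-check: fin top back/front edge pixel predicted
print("fin top px",proj(f,planar(c,[[66,32,50],[66,-32,50]])))
print("lump0..2 px->cover xy:")
for px in [[158,231],[106,292],[192,303]]:
    uv=cr(px,195,172); p,_=[least_squares(lambda q:(proj(f,[[q[0],q[1],20]])-uv).ravel(),[500,280]).x,0]
    d=p-c[:2];C,S=np.cos(c[2]),np.sin(c[2]);print([C*d[0]+S*d[1],-S*d[0]+C*d[1]])
s=robot.state();print(delta([fin[0],fin[1],130],tool(c[2]),s,pc=np.array([232.62,-633.64,245.3])))
E
```

```text
[ 5.24701792e+02  2.90644209e+02 -4.82399709e-02] [ 5.33309604e+02 -2.44615793e+02 -9.98602609e-02]
fin [590.62501303 287.46160594   0.        ]
fin top px [[214.50173501 186.27556997]
 [236.99993944 187.54005591]]
lump0..2 px->cover xy:
[np.float64(-18.144448203698804), np.float64(-1.7171038796451057)]
[np.float64(-54.60716851220828), np.float64(25.093457506218606)]
[np.float64(-57.79890014749161), np.float64(-24.730440559911155)]
(array([ 26.14 , -29.641,   4.685]), array([ -0.017,  -0.015, -11.179]))
```

Emit:
move_arm(deltas="26.14 -29.64 4.0 0 0 -11.18 0.55;26.14 -29.64 4.0 0 0 -11.18 0.55;26.14 -29.64 4.0 0 0 -11.18 0.55;26.14 -29.64 4.0 0 0 -11.18 0.55;26.14 -29.64 4.0 0 0 -11.18 0.55;26.14 -29.64 4.0 0 0 -11.18 0.55;26.14 -29.64 4.0 0 0 -11.18 0.55;26.14 -29.64 4.0 0 0 -11.18 0.55;26.14 -29.64 4.0 0 0 -11.18 0.55;26.14 -29.64 4.0 0 0 -11.18 0.55;26.14 -29.64 4.0 0 0 -11.18 0.55;26.14 -29.64 4.0 0 0 -11.18 0.55")

```text
clock: 1.3
eef_pos: [449.1, -75.2, 184.6]
tool_rot: [2.274, 2.167, 0.0]
ft_force: [0.8, 0.0, -0.5]
opening: 47.0
grip_force: 0.0
```

```bash
cat >g.py <<'E'
# usage: g.py x y z yaw tilt_deg
from h import *;from plant import robot;import sys
a=list(map(float,sys.argv[1:]));s=robot.state()
print(s["clock"],s["eef_pos"].round(1),s["opening"].round(1),round(s["grip_force"],1),s["ft_force"].round(1))
print(*delta(a[:3],tool(a[3],np.radians(a[4])),s))
E
python3 g.py 590.6 287.5 130 -.0482 0
```

```text
Traceback (most recent call last):
  File "g.py", line 4, in <module>
    print(s["clock"],s["eef_pos"].round(1),s["opening"].round(1),round(s["grip_force"],1),s["ft_force"].round(1))
                                           ^^^^^^^^^^^^^^^^^^
AttributeError: 'float' object has no attribute 'round'
```

```bash
sed -i 's/s\["opening"\].round(1)/round(s["opening"],1)/' g.py
python3 g.py 590.6 287.5 130 -.0482 0
```

```text
1.3 [449.1 -75.2 184.6] 47.0 0.0 [ 0.8  0.  -0.5]
[14.765  4.951  2.184] [ 0.002  0.001 -0.003]
```

Emit:
move_arm(deltas="14.77 4.95 2.18 0 0 0 0.55;14.77 4.95 2.18 0 0 0 0.55;14.77 4.95 2.18 0 0 0 0.55;14.77 4.95 2.18 0 0 0 0.55;14.77 4.95 2.18 0 0 0 0.55;14.77 4.95 2.18 0 0 0 0.55;14.77 4.95 2.18 0 0 0 0.55;14.77 4.95 2.18 0 0 0 0.55;14.77 4.95 2.18 0 0 0 0.55;14.77 4.95 2.18 0 0 0 0.55;14.77 4.95 2.18 0 0 0 0.55")

```text
clock: 2.4
eef_pos: [590.0, 284.7, 130.0]
tool_rot: [-2.275, -2.167, 0.002]
ft_force: [-0.8, -0.8, -0.8]
opening: 47.1
grip_force: 0.0
```

```bash
python3 g.py 590.6 287.5 25 -.0482 0
```

```text
2.4 [590.  284.7 130. ] 47.1 0.0 [-0.8 -0.8 -0.8]
[0.115 0.025 4.202] [-0.009  0.006 -0.005]
```

Emit:
move_arm(deltas="0.05 0.02 0.5 0 0 0 0.55;0.05 0.02 1.2 0 0 0 0.55;0.05 0.02 2 0 0 0 0.55;0.05 0.02 2.8 0 0 0 0.55;0.05 0.02 3.5 0 0 0 0.55;0.05 0.02 4.0 0 0 0 0.55;0.05 0.02 4.12 0 0 0 0.55;0.05 0.02 4.12 0 0 0 0.55;0.05 0.02 4.12 0 0 0 0.55")

```text
clock: 3.3
eef_pos: [591.8, 287.0, 28.4]
tool_rot: [2.274, 2.167, 0.003]
ft_force: [-0.6, -0.3, -0.0]
opening: 46.8
grip_force: 0.0
```

```bash
python3 g.py 590.6 287.5 27 -.0482 0;python3 - <<'E'
from plant import robot;import cv2
f=robot.grab_frame("scene");cv2.imwrite("pics/s1.png",cv2.resize(f["image"][150:310,340:520],None,fx=3.5,fy=3.5,interpolation=cv2.INTER_CUBIC))
E
```

```text
3.3 [591.8 287.   28.4] 46.8 0.0 [-0.6 -0.3 -0. ]
[ 0.017 -0.047  0.055] [ 0.016 -0.006 -0.001]
```

View pics/s1.png

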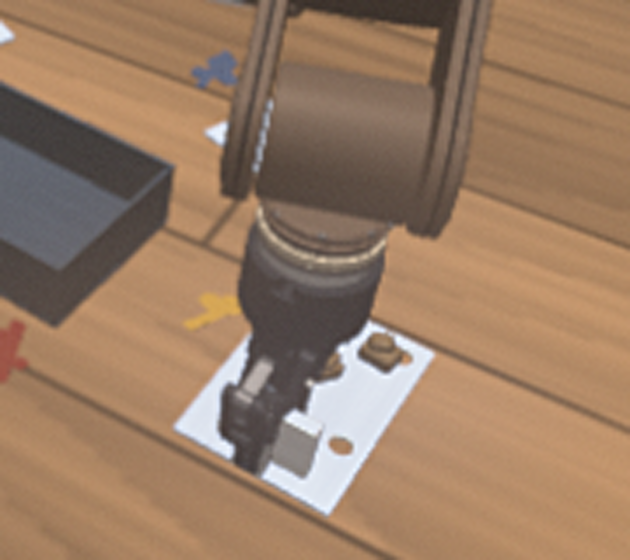

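The picture shows the open fingers straddling the fin at crop (270,440), with the lumps clear of the gripper at (330,365) and (380,350). Next I close the fingers.

Emit:
move_arm(deltas="0 -0.04 0 0 0 0 0;0 -0.04 0 0 0 0 0;0 -0.04 0 0 0 0 0;0 -0.04 0 0 0 0 0;0 -0.04 0 0 0 0 0;0 -0.04 0 0 0 0 0;0 -0.04 0 0 0 0 0;0 -0.04 0 0 0 0 0", squeeze=110)

```text
clock: 4.15
eef_pos: [590.5, 287.1, 28.3]
tool_rot: [2.274, 2.167, 0.002]
ft_force: [-1.5, 0.2, 5.1]
opening: 10.6
grip_force: 108.1
```

Emit:
move_arm(deltas="0 -0.04 -0.1 0 0 0 0;0 -0.04 -0.3 0 0 0 0;0 -0.04 -0.7 0 0 0 0;0 -0.04 -1.2 0 0 0 0;0 -0.04 -1.8 0 0 0 0;0 -0.04 -2.4 0 0 0 0;0 -0.04 -3.0 0 0 0 0;0 -0.04 -3.6 0 0 0 0;0 -0.04 -4.2 0 0 0 0;0 -0.04 -4.7 0 0 0 0;0 -0.04 -5.1 0 0 0 0;0 -0.04 -5.3 0 0 0 0", squeeze=110)

```text
clock: 5.35
eef_pos: [589.4, 287.0, 161.4]
tool_rot: [2.274, 2.167, 0.002]
ft_force: [0.4, 0.5, -3.0]
opening: 10.9
grip_force: 107.2
```

```bash
python3 g.py 620 19.5 175 -.08 0; python3 - <<'E'
from plant import robot;import cv2
a=robot.grab_frame("scene")["image"];b=robot.grab_frame("top")["image"]
cv2.imwrite("pics/s2.png",cv2.hconcat([cv2.resize(a[120:280,360:520],(400,400)),cv2.resize(b[160:280,170:290],(400,400))]))
E
```

```text
5.35 [589.4 287.  161.4] 10.9 107.2 [ 0.4  0.5 -3. ]
[-10.63    1.738  -0.546] [ 0.015 -0.006  0.304]
```

View pics/s2.png

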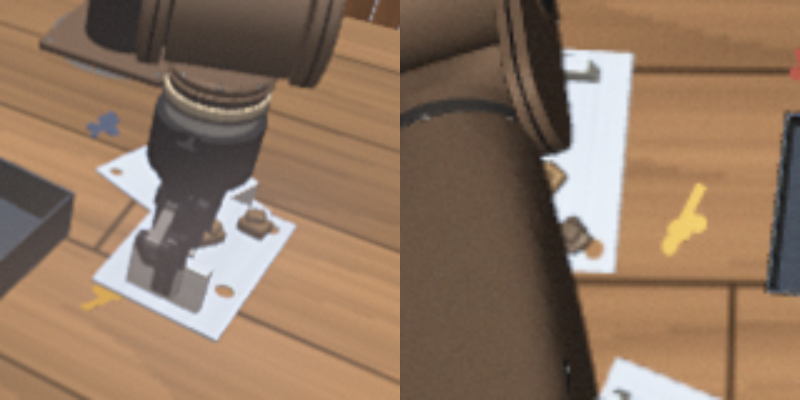

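The cover is held level and all three visible lump positions are unchanged. In the scene half the lumps are at (212,235) and (258,222), and in the top half at (555,178) and (575,235). Next I carry it to the pan.

Emit:
move_arm(deltas="-0.1 0.02 -0.01 0 0 0.01 0;-0.35 0.06 -0.02 0 0 0.01 0;-0.75 0.12 -0.05 0 0 0.02 0;-1.3 0.21 -0.09 0 0 0.04 0;-2.0 0.33 -0.14 0 0 0.06 0;-2.8 0.46 -0.2 0 0 0.08 0;-3.6 0.59 -0.25 0 0 0.1 0;-4.4 0.72 -0.31 0 0 0.12 0;-5.2 0.85 -0.37 0 0 0.15 0;-6.0 0.98 -0.42 0 0 0.17 0;-6.8 1.11 -0.48 0 0 0.19 0;-7.6 1.24 -0.54 0 0 0.21 0", squeeze=110)

```text
clock: 6.65
eef_pos: [610.8, 93.3, 173.7]
tool_rot: [2.299, 2.14, 0.0]
ft_force: [0.6, 0.7, -2.6]
opening: 10.4
grip_force: 107.2
```

Emit:
move_arm(deltas="-0.75 0.12 -0.05 0 0 0.02 0;-1.4 0.23 -0.1 0 0 0.04 0;-1.95 0.32 -0.13 0 0 0.05 0;-2.4 0.4 -0.17 0 0 0.07 0;-2.75 0.45 -0.2 0 0 0.08 0;-2.95 0.49 -0.21 0 0 0.09 0;-3.03 0.5 -0.21 0 0 0.09 0;-3.03 0.5 -0.21 0 0 0.09 0;-3.03 0.5 -0.21 0 0 0.09 0", squeeze=110)

```text
clock: 7.55
eef_pos: [617.8, 19.7, 178.5]
tool_rot: [-2.307, -2.132, -0.0]
ft_force: [0.2, -0.2, -3.0]
opening: 10.6
grip_force: 107.2
```

```bash
python3 g.py 619 20 180 -.08 0; python3 g.py 619 20 180 -.08 40; python3 - <<'E'
from plant import robot;import cv2
a=robot.grab_frame("scene")["image"];b=robot.grab_frame("top")["image"]
cv2.imwrite("pics/s3.png",cv2.hconcat([cv2.resize(a[80:280,260:460],(400,400)),cv2.resize(b[150:300,240:390],(400,400))]))
E
```

```text
7.55 [617.8  19.7 178.5] 10.6 107.2 [ 0.2 -0.2 -3. ]
[ 0.015  0.045 -0.058] [-0.003 -0.003  0.009]
7.55 [617.8  19.7 178.5] 10.6 107.2 [ 0.2 -0.2 -3. ]
[ 0.015  0.045 -0.058] [-6.669e+00 -6.000e-03  8.000e-03]
```

View pics/s3.png

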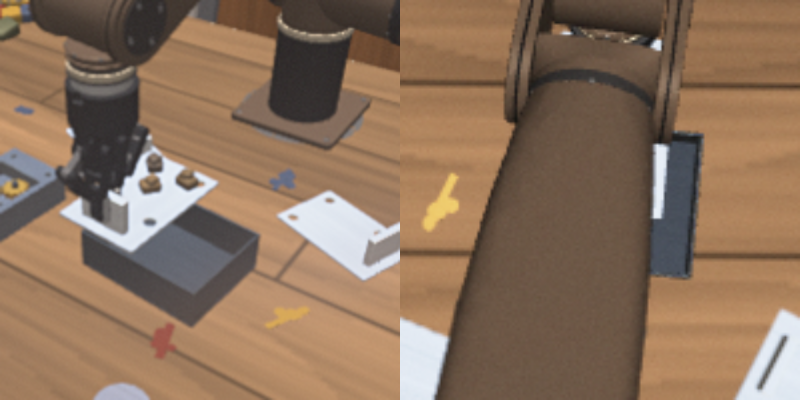

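Scene half: the cover is over the pan with the lumps at (155,162), (150,183) and (188,180). The plain end is over the middle of the pan. Next I tilt it gradually.

Emit:
move_arm(deltas="0 0.05 0.1 -0.4 0 0 0;0 0.05 0.2 -1.1 0 0 0;0 0.05 0.3 -1.8 0 0 0;0 0.05 0.4 -2.5 0 0 0;0 0.05 0.5 -2.9 0 0 0;0 0.05 0.6 -3.15 0 0 0;0 0.05 0.6 -3.4 0 0 0;0 0.05 0.6 -3.6 0 0 0;0 0.05 0.6 -3.8 0 0 0;0 0.05 0.6 -4.0 0 0 0;0 0.05 0.6 -4.2 0 0 0;0 0.05 0.6 -4.4 0 0 0", squeeze=110)

```text
clock: 8.85
eef_pos: [619.2, 19.1, 163.7]
tool_rot: [2.034, 1.878, 0.442]
ft_force: [-0.2, -0.1, -2.4]
opening: 10.5
grip_force: 107.4
```

Emit:
move_arm(deltas="0 0 0 -0.2 0 0 0;0 0 0 -0.4 0 0 0;0 0 0 -0.6 0 0 0;0 0 0 -0.8 0 0 0;0 0 0 -1.0 0 0 0;0 0 0 -1.2 0 0 0;0 0 0 -1.5 0 0 0;0 0 0 -1.8 0 0 0;0 0 0 -2.1 0 0 0;0 0 0 -2.3 0 0 0;0 0 0 -2.3 0 0 0;0 0 0 -2.3 0 0 0", squeeze=110)

```text
clock: 10.05
eef_pos: [619.2, 19.1, 163.7]
tool_rot: [1.876, 1.732, 0.634]
ft_force: [0.0, -0.6, -2.5]
opening: 11.1
grip_force: 107.6
```

```bash
python3 g.py 619 20 165 -.08 40; python3 - <<'E'
from plant import robot;import cv2
a=robot.grab_frame("scene")["image"]
cv2.imwrite("pics/s4.png",cv2.resize(a[80:280,250:450],(600,600),interpolation=cv2.INTER_CUBIC))
E
```

```text
10.05 [619.2  19.1 163.7] 11.1 107.6 [ 0.  -0.6 -2.5]
[ 0.037  0.024 -0.047] [ 0.033 -0.002  0.002]
```

View pics/s4.png

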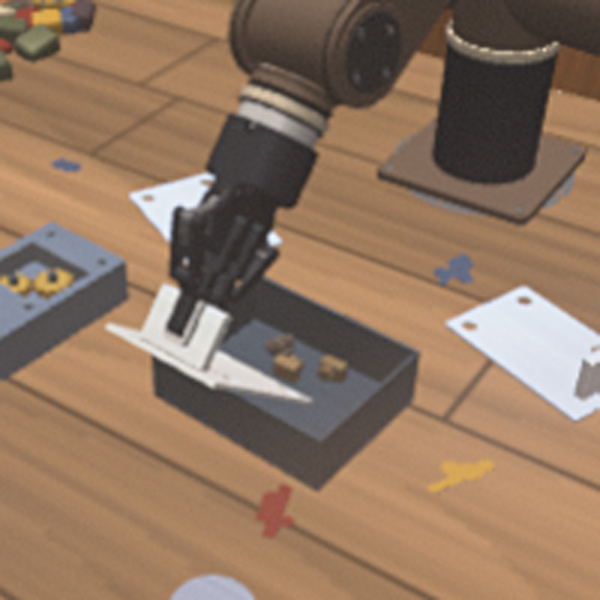

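All three lumps lie in the pan, at (280,343), (288,368) and (332,368), and the plate is empty. Next I level the cover.

Emit:
move_arm(deltas="0 0 0 0.4 0 0 0;0 0 0 1.2 0 0 0;0 0 0 2.2 0 0 0;0 0 0 3.2 0 0 0;0 0 0 4.2 0 0 0;0 0 0 5.2 0 0 0;0 0 0 6 0 0 0;0 0 0 6.5 0 0 0;0 0 0 6.7 0 0 0;0 0 0 6.7 0 0 0", squeeze=110)

```text
clock: 11.1
eef_pos: [620.0, 18.9, 163.7]
tool_rot: [2.307, 2.13, 0.002]
ft_force: [-0.0, -0.6, -2.3]
opening: 10.4
grip_force: 107.4
```

```bash
python3 g.py 599 -251.2 165 -.0999 0
```

```text
11.1 [620.   18.9 163.7] 10.4 107.4 [-0.  -0.6 -2.3]
[-10.837   0.022  -0.051] [0.015 0.001 0.192]
```

Emit:
move_arm(deltas="-0.2 0 -0.05 0 0 0 0;-0.8 0 -0.05 0 0 0.02 0;-1.8 0 -0.05 0 0 0.04 0;-3 0 -0.05 0 0 0.06 0;-4.2 0.01 -0.05 0 0 0.08 0;-5.4 0.01 -0.05 0 0 0.1 0;-6.6 0.01 -0.05 0 0 0.12 0;-7.8 0.02 -0.05 0 0 0.15 0;-9 0.02 -0.05 0 0 0.17 0;-10 0.02 -0.05 0 0 0.18 0;-10.6 0.02 -0.05 0.01 0 0.19 0;-10.84 0.02 -0.05 0.01 0 0.19 0", squeeze=110)

```text
clock: 12.3
eef_pos: [597.4, -253.1, 165.0]
tool_rot: [-2.331, -2.105, 0.001]
ft_force: [-0.1, 0.7, -2.9]
opening: 10.5
grip_force: 107.5
```

Emit:
move_arm(deltas="0 0 0 0 0 0 0;0 0 0.3 0 0 0 0;0 0 0.7 0 0 0 0;0 0 1.1 0 0 0 0;0 0 1.5 0 0 0 0;0 0 1.8 0 0 0 0;0 0 2 0 0 0 0;0 0 2 0 0 0 0;0 0 2 0 0 0 0", squeeze=110)

```text
clock: 13.2
eef_pos: [598.2, -251.2, 115.1]
tool_rot: [-2.329, -2.108, 0.001]
ft_force: [0.8, -0.2, -3.0]
opening: 11.2
grip_force: 107.5
```

```bash
python3 g.py 599 -251.2 91.5 -.0999 0; python3 - <<'E'
from plant import robot;import cv2,pickle
F={n:robot.grab_frame(n) for n in("scene","top")};pickle.dump(F,open("f5.pkl","wb"))
a=F["scene"]["image"];b=F["top"]["image"]
cv2.imwrite("pics/s5.png",cv2.hconcat([cv2.resize(a[120:240,190:310],(400,400),interpolation=cv2.INTER_CUBIC),cv2.resize(b[160:260,360:460],(400,400),interpolation=cv2.INTER_CUBIC)]))
E
```

```text
13.2 [ 598.2 -251.2  115.1] 11.2 107.5 [ 0.8 -0.2 -3. ]
[0.005 0.031 0.942] [-0.007  0.002  0.003]
```

View pics/s5.png

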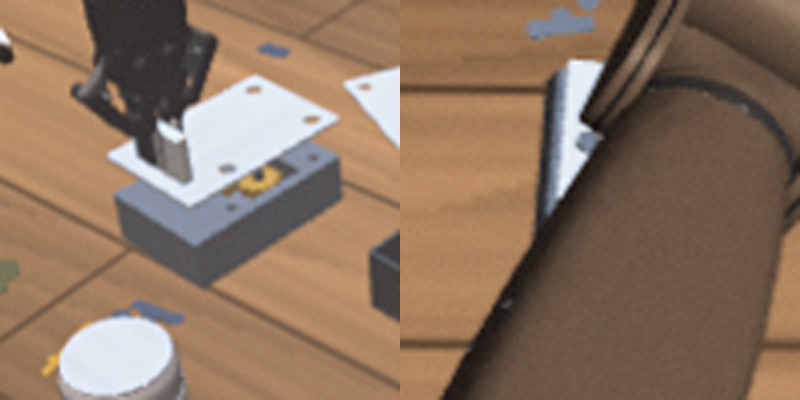

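The cover is held above the housing, roughly aligned. Scene-half plate corners are (108,155), (190,207), (340,118) and (257,75), and the holes are (313,118), (253,90) and (228,168). I'll measure the fit from these.

```bash
python3 - <<'E'
from h import *
F=pickle.load(open("f5.pkl","rb"));g=F["scene"]
np.set_printoptions(precision=2,suppress=True)
cr=lambda a:(np.array(a)+.5)*.3-.5+[190,120]
Lc=np.array([[85,-55,4],[85,55,4],[-85,55,4],[-85,-55,4],[-68,38,4],[-68,-38,4],[30,38,4.]])
uv=cr([[108,155],[190,207],[340,118],[257,75],[313,118],[253,90],[228,168]])
h=np.array([533.31,-244.62,-.09986])
Lh=[[85,-55,50],[85,55,50],[-85,55,50],[-68,38,50],[30,38,50]];uh=cr([[115,195],[205,245],[340,158],[313,158],[231,208]])
print("housing res px",uh-proj(g,planar(h,Lh)))
print("housing refit",fit(g,Lh,uh,h)[0])
e=np.array([598.2-66*np.cos(.0999),-251.2+66*np.sin(.0999),-.0999]);zc=115.1-28.3
print("expected cover",e,zc,"res px",uv-proj(g,planar(e,Lc,zc)))
w=lambda p:Ro.from_rotvec([p[4],p[5],p[2]]).apply(Lc)+[p[0],p[1],p[3]]
r=least_squares(lambda p:(proj(g,w(p))-uv).ravel(),[*e,zc,0,0],x_scale=[10,10,.1,10,.1,.1]);print("6dof",r.x,"rms",np.sqrt((r.fun**2).mean()))
w3=lambda p:Ro.from_rotvec([0,p[3],p[2]]).apply(Lc)+[p[0],p[1],zc]
r=least_squares(lambda p:(proj(g,w3(p))-uv).ravel(),[*e,0],x_scale=[10,10,.1,.1]);print("z fixed, pitch free",r.x,"rms",np.sqrt((r.fun**2).mean()))
E
```

```text
housing res px [[-0.41  0.06]
 [ 1.96 -0.52]
 [-0.97  0.36]
 [-1.12  0.  ]
 [-1.22  0.03]]
housing refit [ 534.31 -246.05   -0.07]
expected cover [ 532.53 -244.62   -0.1 ] 86.8 res px [[-0.14 -0.3 ]
 [-0.69 -0.04]
 [-0.32 -0.2 ]
 [-0.09 -0.41]
 [-0.27 -0.55]
 [-0.9  -0.02]
 [-0.62 -0.26]]
6dof [ 531.79 -247.09   -0.1    86.28    0.      0.01] rms 0.22172538319219487
z fixed, pitch free [ 532.31 -246.54   -0.1     0.01] rms 0.22235355910578644
```

```bash
python3 - <<'E'
from h import *
np.set_printoptions(precision=2,suppress=True)
F=pickle.load(open("f5.pkl","rb"));S0=pickle.load(open("scene0.pkl","rb"));T0=pickle.load(open("top0.pkl","rb"))
def cen(f,uv,hw,ch):
    x,y=np.round(uv).astype(int);n=f["image"][y-hw:y+hw+1,x-hw:x+hw+1].astype(float)
    n=n.mean(2) if ch is None else n[...,ch]
    bg=np.median(np.r_[n[0],n[-1],n[:,0],n[:,-1]]);w=np.clip(bg-n-15,0,None)
    yy,xx=np.mgrid[-hw:hw+1,-hw:hw+1];return np.array([x+(w*xx).sum()/w.sum(),y+(w*yy).sum()/w.sum()])
h=np.array([533.31,-244.62,-.09986]);th=np.array([[-68,38,50],[-68,-38,50],[30,38,50.]])
for n,f in(("scene",S0),("top",T0)):
    p=proj(f,planar(h,th));m=np.array([cen(f,q,3,None) for q in p]);print(n,"thread res",(m-p).tolist());P,r=fit(f,th,m,h);print(" housing",P,np.abs(r).max())
g=F["scene"];ho=np.array([[-68,38,2],[-68,-38,2],[30,38,2.]])
e=np.array([532.2,-246.5,-.1]);zc=86.8
p=proj(g,planar(e,ho,zc));m=np.array([cen(g,q,5,0) for q in p]);print("hole res",(m-p).tolist())
r=least_squares(lambda q:(proj(g,planar(q,ho,zc))-m).ravel(),e,x_scale=[10,10,.1]);print("cover now",r.x,np.abs(r.fun).max())
E
```

```text
scene thread res [[1.6280808986862212, 1.809298277836291], [-1.2017644563186423, -0.3033338101880645], [0.7719853591779042, 1.497795851475388]]
 housing [ 537.21 -238.99   -0.07] 1.3765968148233299
top thread res [[0.21868486675896293, -0.12510922322064744], [0.08981626315556923, -0.11258124410548476], [0.43259237741051493, 1.5002381881134284]]
 housing [ 532.21 -245.2    -0.1 ] 1.0740980196270584
hole res [[2.0514219877858295, 1.4447869652999543], [-0.17945724127395124, -3.505170393247056], [1.691160643495607, 3.212122574226271]]
cover now [ 532.95 -240.66   -0.07] 4.129404601623094
```

Emit:
move_arm(deltas="0 0 0.2 0 0 0 0;0 0 0.4 0 0 0 0;0 0.01 0.6 0 0 0 0;0 0.02 0.8 0 0 0 0;0 0.03 0.9 0 0 0 0;0 0.03 0.94 0 0 0 0;0 0.03 0.94 0 0 0 0;0 0.03 0.94 0 0 0 0;0 0.03 0.94 0 0 0 0", squeeze=110)

```text
clock: 14.2
eef_pos: [599.0, -251.3, 91.8]
tool_rot: [-2.329, -2.108, 0.001]
ft_force: [-0.7, 0.5, -3.3]
opening: 10.2
grip_force: 107.5
```

```bash
python3 g.py 599 -251.2 91.5 -.0999 0; python3 - <<'E'
from plant import robot;import cv2,pickle
f=robot.grab_frame("scene");pickle.dump(f,open("f6.pkl","wb"));S0=pickle.load(open("scene0.pkl","rb"))
c=lambda im:cv2.resize(im[145:209,222:298],None,fx=5.2,fy=5.2,interpolation=cv2.INTER_CUBIC)
o=cv2.hconcat([c(S0["image"]),c(f["image"])]);print(o.shape);cv2.imwrite("pics/s6.png",o)
E
```

```text
14.2 [ 599.  -251.3   91.8] 10.2 107.5 [-0.7  0.5 -3.3]
[0.005 0.    0.011] [-0.004  0.003  0.003]
(333, 790, 3)
```

View pics/s6.png

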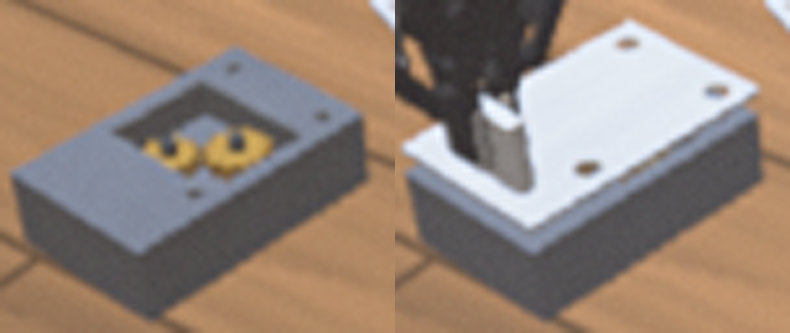

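The left half shows the bare housing, with threads at (233,68), (321,116) and (195,194). The right half shows the cover in place, with holes at (627,43), (717,90) and (587,168). The hole-to-thread offsets are nearly uniform, so I convert them to millimetres.

```bash
python3 - <<'E'
from h import *
np.set_printoptions(precision=2,suppress=True)
f=pickle.load(open("f6.pkl","rb"));cr=lambda a:(np.array(a)+.5)/5.2-.5+[222,145]
P=[[-85,-55],[-85,55],[85,55],[85,-55],[-68,-38],[-68,38],[30,38]]
L=lambda z:np.c_[np.array(P,float),np.full(7,z)]
uh=cr([[235,47],[366,111],[138,254],[12,177],[233,68],[321,116],[195,194]])
uc=cr([[233,20],[365,92],[135,227],[7,150],[232,43],[322,90],[192,168]])
H,r=fit(f,L(50),uh,[533,-245,-.1]);print("housing",H,np.abs(r).max())
for z in(63.5,):
    C,r=fit(f,L(z+4),uc,[533,-245,-.1]);print("cover",C,np.abs(r).max(),r.tolist())
w=lambda p:Ro.from_rotvec([p[4],p[5],p[2]]).apply(L(4.))+[p[0],p[1],p[3]]
r=least_squares(lambda p:(proj(f,w(p))-uc).ravel(),[*C,63.5,0,0],x_scale=[10,10,.1,10,.1,.1]);print("6dof",r.x,np.abs(r.fun).max())
w=lambda p:Ro.from_rotvec([p[4],p[5],p[2]]).apply(L(0.))+[p[0],p[1],p[3]]
r=least_squares(lambda p:(proj(f,w(p))-uh).ravel(),[*H,50,0,0],x_scale=[10,10,.1,10,.1,.1]);print("6dof housing",r.x,np.abs(r.fun).max())
T=planar(H,L(50))[4:];print("hole-thread",planar(C,L(50))[4:]-T)
E
```

```text
housing [ 534.58 -247.55   -0.09] 0.46988946428186296
cover [ 533.87 -247.11   -0.1 ] 0.6201401376868887 [[0.24388372325705632, 0.4367848084424679], [-0.2997011142331871, -0.6201401376868887], [0.0615051234534576, 0.2519222233076164], [-0.21348969361889658, -0.35693683482020333], [0.07476368175497328, 0.1766266844340123], [-0.06223960732319256, 0.1313390487815127], [0.201306248610706, 0.01469768824713924]]
6dof [ 533.8  -247.2    -0.1    63.46   -0.      0.  ] 0.5816386085573413
6dof housing [ 534.17 -248.06   -0.1    49.37    0.02    0.01] 0.4810569278453727
hole-thread [[-0.94  0.97  0.  ]
 [-0.38  0.92  0.  ]
 [-0.45  0.2   0.  ]]
```

All holes are within about 1.5 mm of their threads, and the cover is level and about 13 mm above the housing. I'm handing the job in.

```bash
python3 -c "
from plant import robot
print(robot.close_job())"
```

```text
the job is handed in; nothing more can be done
None
```

I handed the job in at about 14 s of the 54 s allowed, still holding the cover level about 13 mm above the housing with each hole within roughly 1.5 mm of its thread by camera measurement; the three lumps were in the pan when last seen and the jar, can and brush were left alone, but the hand-in gave no verdict.

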